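# Fit the tapered arbor in the lapping machine's socket and tap it home

## Robot

A 7-joint arm with a two-finger parallel gripper is mounted at the origin on the work surface. World frame = base frame: x ahead of the robot, y to its left, z up, the work surface at z = 0. Lengths are in mm, angles in rad, forces in N, time in s.
With the tool pointing down it reaches from about 400 to 900 mm from the base axis. Payload 5.5 kg.
Tool frame: the origin (TCP) lies at the very end of the fingers, on their centre line; the grasp point (between the pads) lies 19 mm behind it; z points along the fingers, y is the direction in which the jaws open and shut (so a half turn about z gives the same grasp; the last joint's range is limited). The gripper opens to 92 mm and grips with 3 to 60 N. Pads are 19 mm wide; open, the fingers measure 130 mm over their backs; the gripper's body (75 mm by 190 mm) begins 47 mm behind the grasp point.
Start: joints at [-0.956, 0.501, -0.427, 1.55, 0.221, 1.138, -0.21], TCP at [223.945, 610.204, 226.729] pointing down, gripper open.
Joint ranges: [-2.88, 2.88], [-0.31, 2.03], [-1.54, 1.56], [0.2, 2.42], [-1.41, 4.55], [0.19, 2.02], [-2.57, 2.57]. Speed limits (rad/s): [2.57, 2.57, 3.14, 3.14, 3.14, 3.14, 3.14].

## Interface

Orientations are given as a rotation vector (axis times angle).
In Python, from rig import robot gives the robot as it stands. The module is installed in compiled form; this text tells all that it offers.
- The arm moves only by the tool carry_out, never from a script. Its argument "rows" is a list of rows, each a list of 5 numbers: the finger opening in mm, from 0 to 91.8, then the shift along the tool's x, y, z in mm, then the turn about the tool's z in degrees. A call has 1 to 8 rows; each row shifts and turns the commanded pose from where the row before left it, along the tool's axes as they then stand; what a row does not reach is not made up. A row lasts 1/12 s, in which the tool goes at most 41.7 mm and 7.16 degrees, less where a joint would pass 70% of its speed; a pose out of reach is approached as far as the arm can. A call is refused whole if a number of a shift passes 41.7 or a number of a turn 7.16, either way. A call with a gripper value outside its range is refused whole. The fingers move at their own pace and stop on an object; "squeeze" is the grip in N (left out, the last holds). Time passes only in rows, so rows that do not move let the fingers close. It gives the time, the measured TCP pose, the force and the opening at its end, in the units of the state.
- robot.get_state(): the state, without advancing time (a new reading comes with each control period).
- robot.read_camera(name): name is "scene" or "top" or "wrist"; returns (picture, depth): 480x640x3 uint8, red, green, blue; 480x640 float32, mm along the optical axis (not along the pixel's ray), 0 where there is no reading.
- robot.get_calibration(name): a dict with "fx", "fy", "cx", "cy" (pixels), "R" (3x3) and "t" (3): a world point X has camera coordinates R X + t; the wrist camera has in their place "T_tool_cam" (4x4, takes a point from camera to tool coordinates, whose origin is the TCP and whose axes are the flange's). Camera axes: x right, y down, z forward; pixel columns grow to the right and rows downward; lengths in mm; the calibration is good to about 2 mm. The wrist camera is an equidistant fisheye: a pixel r from the principal point sees the ray r / f radians off the axis. A picture is of the moment at which its call begins: read the wrist's pose just before it. get_calibration takes no time and is no camera call.
- robot.job_done(): hands the job in, once; it reports no verdict.
The state is a dict: "clock": time; "joint_positions": joint angles; "joint_velocities": joint speeds; "joint_efforts": joint torques, N m; "position": TCP position; "ee_rot": TCP orientation; "wrist_force": force on the tool from outside, world axes, zero at the start; "wrist_torque": the same for the moment, N m; "grip_width": finger opening in mm.
Only numpy, scipy, OpenCV 4.12 (cv2) and the standard library are available. Lean on these libraries where they do the work, as an engineer would, in place of code of your own. Each camera call takes 0.05 s, during which the arm holds its last target. There are 200 camera calls.

## Task

Take the tall-headed arbor out of the storage block, lower its tapered shank gently into the upright socket of the lapping machine and let go, without pressing or dropping it in, so that it stands by its own weight with the collar still a few millimetres proud. Then take the drift and, with its nylon face on the arbor's head, give two or more separate firm taps of about 20 N, no harder blows, lifting off in between, until the taper locks: the collar fully down on the socket's face and the last tap taken solidly. Stand the drift back upright on the bench, leaving the stub arbor in the block and the other things where they are.

Things in the scene. Friction and masses are not known exactly. Their poses are not given: they have to be found in the camera images.
- arbor: Arbor to fit: plain steel, round (yaw means nothing), about 0.4 kg. Origin on its axis at the collar's underside; z up through the head. Above the origin the collar, 54 mm across, 8 mm thick, then the cylindrical head, 30 mm across, 50 mm tall, gripped on its side. Starts upright in one of the block's two holes, collar on the block, origin 65 mm above the bench.
- arbor_head (a point): Centre of the arbor's flat head top, 58 mm above the arbor's origin: where it is tapped. Downward forces over about 8 N creep the shank farther in, the deeper the harder; 12 to 23 N (it varies), kept up for some 0.1 s, brings the collar onto the socket's face, where all travel stops. It stays locked when let go. Over 35 N would harm it.
- arbor_tip (a point): Centre of the shank's tip, 45 mm below the arbor's origin. The shank tapers from 24 mm across at the collar to 21 mm near the tip (2 degrees a side); the tip's edge is bevelled to 19 mm.
- socket (a point): Centre of the mouth of the machine's taper socket, in its flat steel face 85 mm above the bench; z up, out of the bore. Bore 24 mm across, tapering like the shank, over 45 mm deep. The tapers meet when the arbor's origin is 10 to 11 mm above this point; let go there it sinks to 3 to 7 mm by its weight; a drop digs in deeper. Home: origin at this point.
- machine: White bench-top lapping machine with the socket in the middle of its top: a fixed slab 190 mm (x) by 220 mm (y), 60 mm high, with the steel nose 76 mm across rising to 85 mm. Origin on the bench under the socket. Front control strip towards -x.
- rack: Grey fixed storage block, 80 mm (x) by 160 mm (y), 65 mm high, origin at the middle of its underside. Two through holes of 31 mm at y = +40 and -40 mm in its own frame, one holding the arbor, the other the stub arbor (either way round).
- stub_arbor: Another steel arbor in the other hole, not wanted: same shank, collar 60 mm across, short dark head 40 mm across and only 16 mm tall. Origin at the collar's underside, z up. Stays in the block.
- drift: Tapping drift standing upright on the bench: white nylon face 36 mm across and 25 mm high at the bottom, dark steel body 26 mm across above it, 95 mm tall in all, 0.25 kg. Origin at the centre of the nylon face (its underside), z up along the body. Grip the steel body.
- drift_top (a point): Centre of the drift's top end, 95 mm above its face.
- jar: Sample jar with blue lid, 76 mm across, 103 mm tall. Bystander.
- tape_roll: Roll of clear tape lying flat, 84 mm across, 25 mm high. Bystander.
- beaker: Glass beaker, 64 mm across, 75 mm tall. Bystander.
- marker: Black marker pen lying on the bench, 130 mm long. Bystander.
- spanner: Small steel spanner lying on the bench, 150 mm long. Bystander.
Not all that is in view belongs to the job. There is more than one size of the drift; the job needs the largest.

How it is judged:
By the outcome, as a careful person would: the job done as asked, in the order asked, and still so for the second after the job is handed in, with the robot touching nothing.
It also fails if it takes over 72 s, if anything falls off the work surface, if the arm or the gripper's body presses on something with over 40 N, if the wrist force passes 120 N, or if a joint passes its speed limit or range.

## Working session

There is one attempt and no reset: what is moved stays moved. The work goes in short steps, Python scripts to look and compute and a tool call to move; the robot and the scene stay as the last step left them, time stands still between calls to the robot, and variables do not carry over. Pictures are saved under pics/ and viewed, on a budget of 10 in all, crops included, one or two more only if the job needs it, and the job is handed in when it is done.

Besides the shell and the picture viewer there is one more tool, called after ">>>" as name(argument=value, ...), one argument or row to a line, values as JSON. carry_out: Moves the arm, as the interface text tells. Its arguments: {"type":"object","properties":{"rows":{"type":"array"},"squeeze":{"type":"number"}},"required":["rows"]}

```bash
mkdir -p pics; cat > h.py <<'E'
import numpy as np, cv2
from scipy.spatial.transform import Rotation as Ro
from rig import robot
def ray(name,u,v):
    c=robot.get_calibration(name)
    if name!='wrist':
        R=np.array(c['R']);t=np.array(c['t'])
        return -R.T@t, R.T@np.array([(u-c['cx'])/c['fx'],(v-c['cy'])/c['fy'],1])
    s=robot.get_state();T=np.array(c['T_tool_cam'])
    a=(u-c['cx'])/c['fx'];b=(v-c['cy'])/c['fy'];r=np.hypot(a,b)+1e-12
    d=np.array([a/r*np.sin(r),b/r*np.sin(r),np.cos(r)])
    Rt=Ro.from_rotvec(s['ee_rot']).as_matrix()
    return Rt@T[:3,3]+np.array(s['position']),Rt@T[:3,:3]@d
def onz(name,u,v,z):
    o,d=ray(name,u,v);return o+d*(z-o[2])/d[2]
def dep(name,u,v,D):
    o,d=ray(name,u,v);return o+d*D   # pinhole only
def pic(name,f):
    im,D=robot.read_camera(name);cv2.imwrite(f'pics/{f}.png',im[:,:,::-1]);np.save(f'pics/{f}.npy',D);return im,D
E
python3 - <<'E'
from h import *
s=robot.get_state();print(s)
for n in('scene','top'):
    pic(n,n+'0')
for n in('scene','top','wrist'):print(n,robot.get_calibration(n))
E
```

```text
{'clock': 0.0, 'joint_positions': array([-0.95579166,  0.50184972, -0.42676774,  1.55143401,  0.22082285,
        1.1382767 , -0.21028638]), 'joint_velocities': array([ 0.00049923,  0.00137964, -0.00054535, -0.00042767, -0.00049888,
        0.00086929,  0.00162856]), 'joint_efforts': array([ 3.92894208e-04, -5.66598237e+01, -5.81550568e+00, -2.79122061e+01,
       -6.85293856e-02,  3.04798270e-02,  1.85071563e-04]), 'position': array([223.80996545, 609.52432125, 225.68175196]), 'ee_rot': array([-5.49618160e-01, -3.09275866e+00,  2.94078559e-03]), 'wrist_force': array([-0.12087387, -0.14435284,  0.59710566]), 'wrist_torque': array([0.05775201, 0.01436137, 0.01150581]), 'grip_width': 91.88549357611444}
scene {'fx': 446.007846615997, 'fy': 446.007846615997, 'cx': 320.7937298021858, 'cy': 243.98383204786956, 'R': array([[-0.3909235 ,  0.92031755, -0.01394361],
       [ 0.6071095 ,  0.2464365 , -0.75543835],
       [-0.69180696, -0.3037839 , -0.65507135]]), 't': array([ 208.21703946, -245.90225952, 1368.15991716])}
top {'fx': 516.4205308305405, 'fy': 516.4205308305405, 'cx': 317.32814235082833, 'cy': 240.14152061821886, 'R': array([[ 0.01982119, -0.9997353 ,  0.0116814 ],
       [-0.98045104, -0.02172387, -0.19556029],
       [ 0.19576229, -0.00757681, -0.98062211]]), 't': array([ -13.59798654,  516.60690378, 1359.0504167 ])}
wrist {'fx': 371.64829954431775, 'fy': 371.64829954431775, 'cx': 321.755592213446, 'cy': 245.0234053944062, 'T_tool_cam': array([[ 4.21548296e-04, -9.66121621e-01, -2.58086876e-01,
         6.80063600e+01],
       [ 9.99999248e-01,  1.10100750e-04,  1.22120609e-03,
         8.03338110e-02],
       [-1.15141805e-03, -2.58087196e-01,  9.66120941e-01,
        -1.58606837e+02],
       [ 0.00000000e+00,  0.00000000e+00,  0.00000000e+00,
         1.00000000e+00]])}
```

View pics/top0.png

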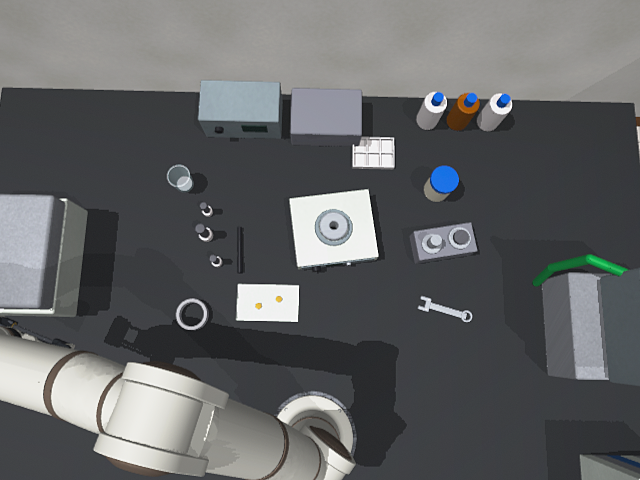

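View pics/scene0.png

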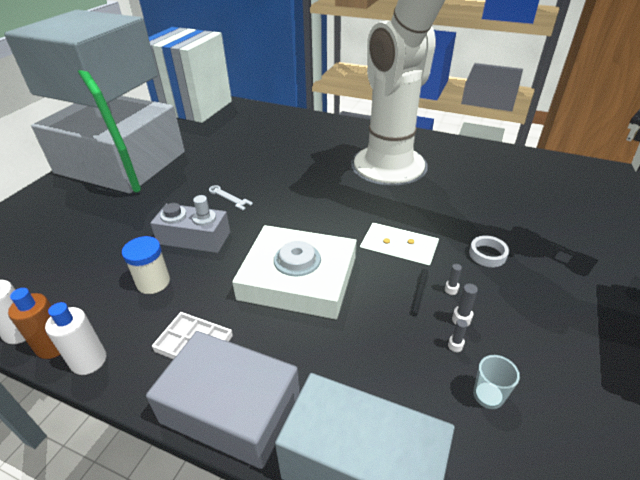

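The top view shows the arbor with its tall light head at (432,242), the stub with its dark head at (460,237), and the socket nose at (333,226). Three drifts could be taken for the one I want, at (206,209), (203,232) and (215,260). In the scene view they are at about (459,335), (466,305) and (454,278), and the middle one looks largest. Next I measure them.

```bash
python3 - <<'E'
from h import *
def cloud(n):
    D=np.load(f'pics/{n}0.npy');c=robot.get_calibration(n)
    v,u=np.mgrid[:480,:640];P=np.stack([(u-c['cx'])/c['fx']*D,(v-c['cy'])/c['fy']*D,D],-1)
    P=(P-np.array(c['t']))@np.array(c['R']);P[D==0]=np.nan;return P
for n,regs in (('top',{'drifts':(190,195,232,272),'nose':(310,205,358,248),'rack':(410,218,482,265)}),('scene',{'drifts':(440,255,480,355),'nose':(270,235,325,278),'rack':(150,190,232,250)})):
    P=cloud(n)
    for k,(a,b,c,d) in regs.items():
        Q=P[b:d,a:c];im=cv2.imread(f'pics/{n}0.png')[b:d,a:c]
        z=Q[...,2]
        lo,hi=dict(drifts=(35,120),nose=(78,95),rack=(72,150))[k]
        m=((z>lo)&(z<hi)).astype(np.uint8)
        nn,l,st,ce=cv2.connectedComponentsWithStats(m)
        for i in range(1,nn):
            if st[i,4]<8: continue
            q=Q[l==i];print(n,k,st[i,4],'px',ce[i]+[a,b],'mean',q.mean(0).round(1),'zmax',q[:,2].max().round(),'mid',((q.max(0)+q.min(0))/2).round(1))
            top=q[q[:,2]>q[:,2].max()-8];print('   top',len(top),((top.max(0)+top.min(0))/2).round(1),np.ptp(top,axis=0).round())
        if k=='rack':
            m=(z>60)&(z<70);q=Q[m];print('  racktop',cv2.minAreaRect(q[:,:2].astype(np.float32)))
def crop(n,a,b,c,d,s):return cv2.resize(cv2.imread(f'pics/{n}0.png')[b:d,a:c],(380,380),interpolation=2)
cv2.imwrite('pics/crop0.png',np.hstack([crop('scene',420,250,520,350,4),crop('scene',140,170,240,270,4)]))
E
```

```text
top drifts 65 px [204.16923077 207.26153846] mean [599.  308.4  63.8] zmax 76.0 mid [600.9 309.7  55.6]
   top 35 [600.4 310.   72.8] [18. 18.  7.]
top drifts 130 px [201.78461538 230.55384615] mean [530.  306.8  81.3] zmax 101.0 mid [532.1 309.2  68. ]
   top 60 [532.9 310.   96.9] [25. 24.  8.]
top drifts 62 px [213.83870968 259.25806452] mean [455.6 273.3  65.1] zmax 79.0 mid [457.3 274.4  56.9]
   top 31 [457.3 274.2  74.8] [17. 16.  8.]
top nose 562 px [333.47864769 225.66014235] mean [550.6 -45.   85.1] zmax 94.0 mid [551.4 -45.2  85.9]
   top 231 [550.5 -45.   89.8] [74. 72.  8.]
top rack 323 px [459.84520124 237.84829721] mean [ 525.1 -384.1   83.1] zmax 96.0 mid [ 527.9 -384.9   84.1]
   top 120 [ 526.8 -385.2   92.2] [37. 38.  8.]
top rack 270 px [431.99259259 242.98148148] mean [ 506.4 -305.3   98.1] zmax 129.0 mid [ 509.9 -309.4  100.6]
   top 82 [ 509.6 -309.1  125.1] [27. 28.  8.]
  racktop ((518.6494140625, -348.6222229003906), (80.92583465576172, 161.78627014160156), 10.226180076599121)
scene drifts 169 px [454.81656805 272.29585799] mean [463.8 273.9  58.7] zmax 74.0
[... 412 characters left out ...]
78  ] mean [558.  -44.4  85.1] zmax 89.0 mid [554.3 -47.1  83.5]
   top 638 [554.1 -47.1  84.9] [75. 76.  8.]
scene rack 437 px [201.87414188 209.88329519] mean [ 517.9 -306.    95.9] zmax 126.0 mid [ 512.1 -311.    99. ]
   top 103 [ 512.  -311.6  122. ] [29. 31.  8.]
scene rack 342 px [172.00877193 211.57602339] mean [ 535.2 -381.9   82. ] zmax 93.0 mid [ 530.6 -387.8   82.4]
   top 151 [ 530.1 -385.9   88.8] [40. 38.  8.]
scene rack 114 px [154.10526316 243.72807018] mean [ 664.2 -324.1  103.3] zmax 107.0 mid [ 663.7 -328.7   98.7]
   top 109 [ 663.7 -328.7  102.8] [35. 42.  7.]
  racktop ((520.8510131835938, -350.5877380371094), (85.18910217285156, 162.7774200439453), 10.403857231140137)
```

View pics/crop0.png

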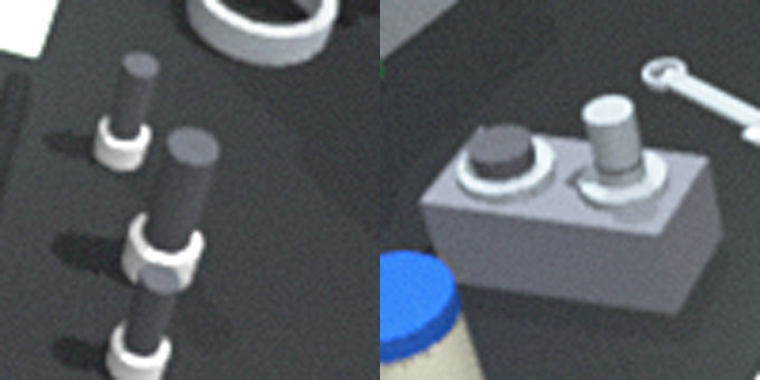

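Drift: the middle one at about (534,309), with its top at 95 mm or so; the other two are only about 75 mm tall. The crop confirms this. It also shows the tall light head at about (511,-310) and the dark stub at about (528,-386). The socket is at about (552,-46). I'll square the tool to the world axes and head for the arbor.

>>> carry_out(
  rows=[
    [60,0,0,0,-6.7],
    [60,0,0,0,-6.7],
    [60,0,0,0,-6.7],
    [60,-38,0,0,0],
    [60,-38,0,0,0],
    [60,-38,0,0,0],
    [60,-38,0,0,0],
    [60,-38,0,0,0],
  ],
  squeeze=30,
)

```text
clock: 0.77
position: [415.6, 609.4, 226.1]
ee_rot: [-0.001, -3.141, 0.001]
wrist_force: [0.1, 0.1, 0.3]
grip_width: 59.7
```

>>> carry_out(
  rows=[
    [60,-12,-36,0,0],
    [60,-12,-36,0,0],
    [60,-12,-36,0,0],
    [60,-12,-36,0,0],
    [60,-12,-36,0,0],
    [60,-12,-36,0,0],
    [60,-12,-36,0,0],
    [60,-12,-36,0,0],
  ],
)

```text
clock: 1.43
position: [509.7, 319.8, 226.3]
ee_rot: [-0.002, -3.141, 0.001]
wrist_force: [1.1, 0.3, 0.5]
grip_width: 59.9
```

>>> carry_out(
  rows=[
    [60,0,-38,0,0],
    [60,0,-38,0,0],
    [60,0,-38,0,0],
    [60,0,-38,0,0],
    [60,0,-38,0,0],
    [60,0,-38,0,0],
    [60,0,-38,0,0],
    [60,0,-38,0,0],
  ],
)

```text
clock: 2.1
position: [508.7, 16.1, 226.6]
ee_rot: [-0.001, -3.141, 0.0]
wrist_force: [0.2, -1.1, -0.6]
grip_width: 59.8
```

>>> carry_out(
  rows=[
    [60,0,-31,0,0],
    [60,0,-31,0,0],
    [60,0,0,0,0],
    [60,0,0,0,0],
  ],
)

```text
clock: 2.43
position: [508.8, -46.5, 226.3]
ee_rot: [-0.009, -3.141, 0.001]
wrist_force: [-0.7, 0.5, 0.0]
grip_width: 59.9
```

```bash
python3 - <<'E'
from h import *
print(robot.get_state()['position']);pic('wrist','w1')
E
```

```text
[508.80872541 -46.4534543  226.32618766]
```

>>> carry_out(
  rows=[
    [60,0,-38,0,0],
    [60,0,-38,0,0],
    [60,0,-38,0,0],
    [60,0,-38,0,0],
    [60,0,-38,0,0],
    [60,0,-38,0,0],
    [60,0,-38,0,0],
    [60,0,0,0,0],
  ],
)

```text
clock: 3.15
position: [507.6, -318.1, 226.3]
ee_rot: [-0.013, -3.141, 0.007]
wrist_force: [-0.6, -1.9, 1.0]
grip_width: 59.8
```

```bash
python3 - <<'E'
from h import *
print(robot.get_state()['position']);pic('wrist','w2')
a,b=[cv2.imread(f'pics/w{i}.png') for i in(1,2)]
cv2.imwrite('pics/w12.png',cv2.resize(np.hstack([a[100:460,120:520],b[100:460,120:520]]),(800,360)))
E
```

```text
[ 507.56258117 -318.08230031  226.33929474]
```

View pics/w12.png

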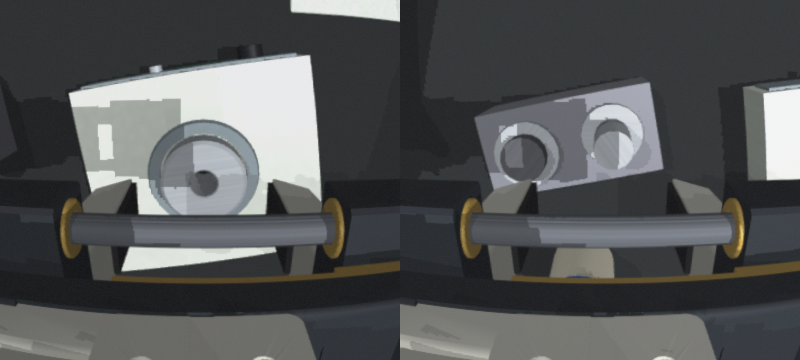

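```bash
cat >> h.py <<'E'
def onz_at(pos,rot,u,v,z):
    c=robot.get_calibration('wrist');T=np.array(c['T_tool_cam'])
    a=(u-c['cx'])/c['fx'];b=(v-c['cy'])/c['fy'];r=np.hypot(a,b)+1e-12
    Rt=Ro.from_rotvec(rot).as_matrix()
    d=Rt@T[:3,:3]@np.array([a/r*np.sin(r),b/r*np.sin(r),np.cos(r)]);o=Rt@T[:3,3]+np.array(pos)
    return o+d*(z-o[2])/d[2]
def rect(im,pos,rot,z,cx,cy,h=50,s=4):  # orthographic resample of plane z: col=(y), row=(x)
    c=robot.get_calibration('wrist');T=np.array(c['T_tool_cam']);Rt=Ro.from_rotvec(rot).as_matrix()
    i,j=np.mgrid[:2*h*s,:2*h*s];X=np.stack([cx-h+i/s,cy-h+j/s,np.full(i.shape,float(z))],-1)
    p=((X-pos)@Rt-T[:3,3])@T[:3,:3]
    th=np.arctan2(np.hypot(p[...,0],p[...,1]),p[...,2]);ph=np.arctan2(p[...,1],p[...,0])
    return cv2.remap(im,(c['cx']+c['fx']*th*np.cos(ph)).astype(np.float32),(c['cy']+c['fy']*th*np.sin(ph)).astype(np.float32),1)
def circ(g,cx,cy,r0,r1,h=50,s=4):
    k=cv2.HoughCircles(cv2.GaussianBlur(g,(5,5),1),cv2.HOUGH_GRADIENT,1,20,param1=80,param2=15,minRadius=int(r0*s),maxRadius=int(r1*s))
    return [] if k is None else [(cx-h+b/s,cy-h+a/s,r/s) for a,b,r in k[0][:4]]
E
python3 - <<'E'
from h import *
s=robot.get_state()
rot1=np.array([-0.009,-3.141,0.001]);p1=np.array([508.8,-46.45,226.3])
p2=np.array(s['position']);rot2=s['ee_rot']
G=[]
for f,p,r,z,cx,cy,rs in(('w1',p1,rot1,85,552,-46,[(10,15),(30,42)]),('w2',p2,rot2,123,511,-310,[(13,17)]),('w2',p2,rot2,73,511,-310,[(25,29)])):
    im=cv2.imread(f'pics/{f}.png');R=rect(im,p,r,z,cx,cy)
    for a,b in rs:print(f,z,(a,b),np.round(circ(cv2.cvtColor(R,6),cx,cy,a,b),1).tolist())
    cv2.drawMarker(R,(200,200),(0,0,255),0,20);G.append(cv2.resize(R,(266,266)))
cv2.imwrite('pics/rect.png',np.hstack(G))
E
```

```text
w1 85 (10, 15) [[554.9000244140625, -44.599998474121094, 11.600000381469727], [571.0999755859375, -62.599998474121094, 13.699999809265137]]
w1 85 (30, 42) [[553.4000244140625, -44.900001525878906, 36.5], [548.5999755859375, -39.599998474121094, 41.79999923706055], [543.4000244140625, -50.900001525878906, 41.79999923706055], [543.5999755859375, -42.400001525878906, 41.29999923706055]]
w2 123 (13, 17) [[514.4000244140625, -305.3999938964844, 14.800000190734863], [504.1000061035156, -306.3999938964844, 13.300000190734863]]
w2 73 (25, 29) [[514.0999755859375, -305.1000061035156, 26.600000381469727]]
```

View pics/rect.png

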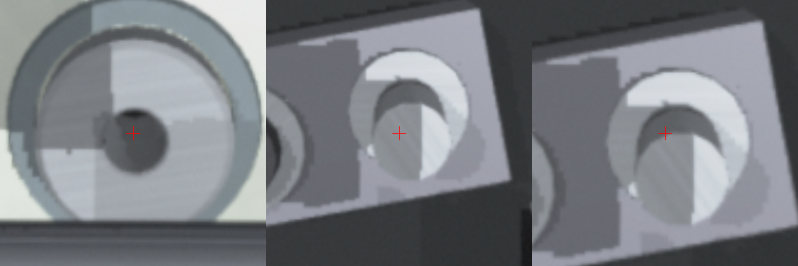

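The head centre is about (514,-305) by the wrist camera and (511,-310) by the fixed cameras. One nearer look should settle it.

>>> carry_out(
  rows=[
    [56,10,4,25,0],
    [56,10,4,25,0],
    [56,10,3,20,0],
    [56,0,0,0,0],
    [56,0,0,0,0],
    [56,0,0,0,0],
  ],
)

```text
clock: 3.7
position: [481.2, -298.1, 158.0]
ee_rot: [-0.002, 3.139, -0.001]
wrist_force: [0.5, -0.4, 1.2]
grip_width: 56.1
```

```bash
python3 - <<'E'
from h import *
s=robot.get_state();p=np.array(s['position']);r=s['ee_rot'];print(p,r)
im,_=pic('wrist','w3');im=im[:,:,::-1].copy()
G=[]
for z,a,b in((123,13,17),(73,25,29)):
    R=rect(im,p,r,z,511,-308);print(z,np.round(circ(cv2.cvtColor(R,6),511,-308,a,b),1).tolist())
    cv2.drawMarker(R,(200,200),(0,0,255),0,20);G.append(R)
cv2.imwrite('pics/rect3.png',np.hstack(G))
E
```

```text
[ 481.18179647 -298.07074638  158.01445494] [-2.12514204e-03  3.13936410e+00 -6.12077789e-04]
123 [[500.3999938964844, -309.8999938964844, 14.899999618530273], [485.3999938964844, -310.3999938964844, 13.800000190734863]]
73 [[513.4000244140625, -310.3999938964844, 26.299999237060547]]
```

View pics/rect3.png

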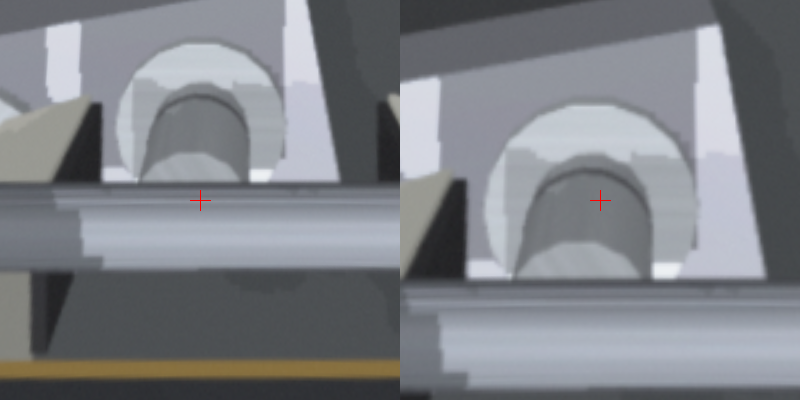

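>>> carry_out(
  rows=[
    [56,-16,-6,0,0],
    [56,-16,-6,0,0],
    [56,0,0,0,0],
    [56,0,0,25,0],
    [56,0,0,20,0],
    [56,0,0,15,0],
    [56,0,0,9,0],
    [56,0,0,0,0],
  ],
)

```text
clock: 4.42
position: [510.2, -310.3, 86.4]
ee_rot: [-0.001, -3.139, -0.002]
wrist_force: [0.4, 0.6, -1.1]
grip_width: 56.0
```

>>> carry_out(
  rows=[
    [56,-3,0,0,0],
    [20,0,0,0,0],
    [20,0,0,0,0],
    [20,0,0,0,0],
    [20,0,0,0,0],
    [20,0,0,0,0],
    [20,0,0,0,0],
  ],
  squeeze=30,
)

```text
clock: 5.0
position: [514.4, -311.0, 88.4]
ee_rot: [0.001, 3.141, -0.0]
wrist_force: [-1.2, 0.4, 4.2]
grip_width: 29.3
```

>>> carry_out(
  rows=[
    [20,0,0,-10,0],
    [20,0,0,-20,0],
    [20,0,0,-20,0],
    [20,0,0,-25,0],
    [20,0,0,-25,0],
    [20,0,0,-10,0],
    [20,0,0,0,0],
    [20,0,0,0,0],
  ],
)

```text
clock: 5.67
position: [513.7, -311.0, 197.3]
ee_rot: [-0.002, -3.141, 0.0]
wrist_force: [0.1, -0.2, -5.2]
grip_width: 29.3
```

>>> carry_out(
  rows=[
    [20,-5,35,0,0],
    [20,-5,35,0,0],
    [20,-5,35,0,0],
    [20,-5,35,0,0],
    [20,-5,35,0,0],
    [20,-5,35,0,0],
    [20,-5,35,0,0],
    [20,-5,21,0,0],
  ],
)

```text
clock: 6.33
position: [552.5, -39.8, 195.3]
ee_rot: [0.005, -3.137, -0.004]
wrist_force: [0.2, 0.5, -4.5]
grip_width: 29.2
```

>>> carry_out(
  rows=[
    [20,0,0,15,0],
    [20,0,0,10,0],
    [20,0,0,0,0],
    [20,0,0,0,0],
    [20,0,0,0,0],
    [20,0,0,0,0],
  ],
)

```text
clock: 6.83
position: [554.4, -46.4, 172.9]
ee_rot: [0.005, 3.141, -0.0]
wrist_force: [0.3, 0.0, -4.6]
grip_width: 29.4
```

```bash
python3 - <<'E'
from h import *
s=robot.get_state();print(s['position'],s['ee_rot'],s['wrist_force'])
for n in('scene','top'):pic(n,n+'4')
pic('wrist','w4')
a=cv2.imread('pics/scene4.png')[180:300,240:360];b=cv2.imread('pics/top4.png')[180:300,270:390];c=cv2.imread('pics/w4.png')[180:460,180:460]
cv2.imwrite('pics/v4.png',np.hstack([cv2.resize(i,(266,266),interpolation=2) for i in(a,b,c)]))
E
```

```text
[554.41171782 -46.41004058 172.87467806] [ 4.84431482e-03  3.14140071e+00 -4.67813890e-04] [ 0.29269163  0.02848848 -4.61117934]
```

View pics/v4.png

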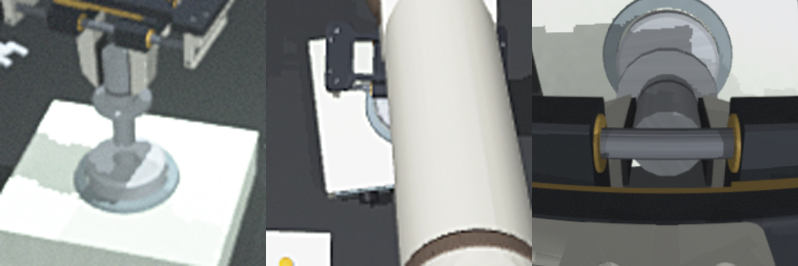

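The scene crop shows the shank hanging just above the bore, and the wrist view shows the collar over the nose. I measure the offset of the arbor axis from the socket.

```bash
python3 - <<'E'
from h import *
s=robot.get_state();p=np.array(s['position']);r=s['ee_rot']
im=cv2.imread('pics/w4.png')
zc=p[2]-23.4
for z,a,b in((zc+8,25,29),(zc,25,29),(85,34,40),(85,36,42)):
    R=rect(im,p,r,z,554,-46,60,4);print('wrist z%.0f'%z,np.round(circ(cv2.cvtColor(R,6),554,-46,a,b,60,4),1).tolist())
c=robot.get_calibration('scene');R=np.array(c['R']);t=np.array(c['t'])
def pr(X):
    q=R@np.array(X)+t;return np.array([c['cx']+c['fx']*q[0]/q[2],c['cy']+c['fy']*q[1]/q[2]])
print('pred tip',pr([p[0],p[1],p[2]-68.4]),'collar top',pr([p[0],p[1],zc+8]),'socket',pr([554.5,-45,85]))
g=cv2.cvtColor(cv2.imread('pics/scene4.png'),6)
for v in (234,237,240,243): print(v,g[v,282:312].tolist())
# nose top in scene0 by depth
D=np.load('pics/scene0.npy');v,u=np.mgrid[:480,:640]
P=(np.stack([(u-c['cx'])/c['fx']*D,(v-c['cy'])/c['fy']*D,D],-1)-t)@R
m=((P[...,2]>80)&(P[...,2]<92)&(v>230)&(v<285)&(u>265)&(u<330)).astype(np.uint8)
cn=max(cv2.findContours(m,0,2)[0],key=cv2.contourArea);print('nose ellipse scene0',cv2.fitEllipse(cn))
E
```

```text
wrist z158 [[534.4000244140625, -45.400001525878906, 26.399999618530273], [553.9000244140625, -45.900001525878906, 26.600000381469727], [526.0999755859375, -44.900001525878906, 28.799999237060547], [531.0999755859375, -40.900001525878906, 28.600000381469727]]
wrist z150 [[534.4000244140625, -45.599998474121094, 26.899999618530273], [555.9000244140625, -46.099998474121094, 26.899999618530273], [527.9000244140625, -40.599998474121094, 28.0], [528.9000244140625, -51.400001525878906, 28.0]]
wrist z85 [[551.5999755859375, -45.599998474121094, 36.79999923706055], [543.5999755859375, -40.400001525878906, 39.79999923706055], [582.0999755859375, -46.400001525878906, 37.900001525878906], [541.5999755859375, -46.099998474121094, 39.79999923706055]]
wrist z85 [[553.0999755859375, -45.400001525878906, 36.29999923706055], [544.4000244140625, -41.599998474121094, 41.29999923706055], [546.5999755859375, -50.400001525878906, 41.79999923706055], [549.4000244140625, -39.900001525878906, 41.79999923706055]]
pred tip [295.76260399 244.15109005] collar top [294.42329934 224.204837  ] socket [296.58993652 251.28907007]
234 [255, 255, 255, 255, 255, 255, 255, 255, 193, 134, 136, 141, 141, 145, 144, 138, 135, 129, 154, 255, 255, 255, 255, 255, 255, 255, 255, 255, 255, 255]
237 [255, 255, 255, 255, 255, 255, 255, 255, 241, 148, 129, 135, 144, 143, 149, 142, 134, 126, 139, 255, 255, 255, 255, 255, 255, 255, 255, 255, 255, 255]
240 [255, 255, 255, 255, 255, 255, 255, 255, 253, 165, 133, 139, 143, 144, 143, 141, 135, 128, 134, 255, 255, 255, 255, 255, 255, 255, 255, 255, 255, 255]
243 [255, 255, 255, 254, 233, 194, 171, 173, 166, 138, 128, 136, 139, 140, 144, 143, 134, 126, 125, 199, 222, 219, 219, 217, 221, 243, 251, 254, 255, 255]
nose ellipse scene0 ((296.08026123046875, 252.01963806152344), (24.24625587463379, 35.17696762084961), 85.71353149414062)
```

The offsets come out under 1.5 mm, which is inside the bevel's capture range. Lowering in stages, watching the force.

>>> carry_out(
  rows=[
    [20,0.5,0.7,8,0],
    [20,0,0,8,0],
    [20,0,0,6,0],
    [20,0,0,5,0],
    [20,0,0,0,0],
    [20,0,0,0,0],
  ],
)

```text
clock: 7.48
position: [554.2, -44.7, 145.4]
ee_rot: [0.002, 3.141, -0.0]
wrist_force: [0.7, -0.6, -4.6]
grip_width: 29.5
```

>>> carry_out(
  rows=[
    [20,0,0,5,0],
    [20,0,0,5,0],
    [20,0,0,4,0],
    [20,0,0,0,0],
    [20,0,0,0,0],
  ],
)

```text
clock: 7.9
position: [554.4, -44.9, 131.4]
ee_rot: [0.002, 3.141, -0.001]
wrist_force: [4.6, -3.5, -5.1]
grip_width: 29.7
```

Side contact pushes the tool towards +x and -y, so I comply with it.

>>> carry_out(
  rows=[
    [20,-1,-0.8,0,0],
    [20,0,0,0,0],
    [20,0,0,0,0],
  ],
)

```text
clock: 8.15
position: [554.7, -45.1, 131.6]
ee_rot: [-0.001, -3.141, -0.0]
wrist_force: [2.5, -1.9, -5.2]
grip_width: 29.5
```

>>> carry_out(
  rows=[
    [20,0,0,2,0],
    [20,0,0,2,0],
    [20,0,0,0,0],
    [20,0,0,0,0],
  ],
)

```text
clock: 8.48
position: [554.8, -45.1, 127.5]
ee_rot: [-0.001, -3.142, -0.0]
wrist_force: [4.1, -1.3, -5.7]
grip_width: 29.3
```

>>> carry_out(
  rows=[
    [20,-1.5,-0.6,0,0],
    [20,0,0,0,0],
    [20,0,0,2,0],
    [20,0,0,2,0],
    [20,0,0,0,0],
    [20,0,0,0,0],
  ],
)

```text
clock: 8.98
position: [555.8, -45.5, 123.3]
ee_rot: [-0.001, -3.14, -0.001]
wrist_force: [0.6, 0.4, -3.7]
grip_width: 29.5
```

>>> carry_out(
  rows=[
    [20,0,0,1.5,0],
    [20,0,0,1,0],
    [20,0,0,0,0],
    [20,0,0,0,0],
  ],
)

```text
clock: 9.32
position: [556.0, -45.7, 121.0]
ee_rot: [-0.001, -3.141, -0.0]
wrist_force: [-1.0, 0.5, -4.0]
grip_width: 29.0
```

>>> carry_out(
  rows=[
    [20,0,0,0.8,0],
    [20,0,0,0,0],
    [20,0,0,0,0],
  ],
)

```text
clock: 9.57
position: [556.1, -45.7, 120.3]
ee_rot: [-0.001, -3.141, -0.0]
wrist_force: [1.0, 0.1, -4.4]
grip_width: 29.2
```

>>> carry_out(
  rows=[
    [20,0,0,0.7,0],
    [20,0,0,0,0],
    [20,0,0,0,0],
  ],
)

```text
clock: 9.82
position: [556.2, -45.7, 119.6]
ee_rot: [-0.001, -3.141, -0.0]
wrist_force: [-0.2, 0.8, -4.8]
grip_width: 29.4
```

>>> carry_out(
  rows=[
    [20,0,0,0.5,0],
    [20,0,0,0,0],
    [20,0,0,0,0],
  ],
)

```text
clock: 10.07
position: [556.2, -45.7, 119.1]
ee_rot: [-0.001, -3.141, -0.0]
wrist_force: [-0.6, 0.7, -3.1]
grip_width: 29.1
```

>>> carry_out(
  rows=[
    [20,0,0,0.5,0],
    [20,0,0,0,0],
    [20,0,0,0,0],
  ],
)

```text
clock: 10.32
position: [556.3, -45.7, 118.7]
ee_rot: [-0.001, -3.141, -0.0]
wrist_force: [-0.9, 1.4, -5.0]
grip_width: 29.3
```

>>> carry_out(
  rows=[
    [20,0,0,0.5,0],
    [20,0,0,0,0],
    [20,0,0,0,0],
  ],
)

```text
clock: 10.57
position: [556.3, -45.7, 118.2]
ee_rot: [-0.001, -3.141, -0.0]
wrist_force: [-0.8, 1.5, -3.8]
grip_width: 29.5
```

>>> carry_out(
  rows=[
    [20,0,0,0.5,0],
    [20,0,0,0,0],
    [20,0,0,0,0],
  ],
)

```text
clock: 10.82
position: [556.2, -45.7, 117.6]
ee_rot: [-0.001, -3.141, -0.0]
wrist_force: [-0.7, 1.4, -3.2]
grip_width: 29.5
```

>>> carry_out(
  rows=[
    [20,0,0,0.5,0],
    [20,0,0,0,0],
    [20,0,0,0,0],
  ],
)

```text
clock: 11.07
position: [556.2, -45.7, 117.1]
ee_rot: [-0.001, -3.141, -0.0]
wrist_force: [-0.4, 2.2, -4.2]
grip_width: 29.1
```

>>> carry_out(
  rows=[
    [20,0,0.3,0.5,0],
    [20,0,0,0,0],
    [20,0,0,0,0],
  ],
)

```text
clock: 11.32
position: [556.2, -45.6, 116.6]
ee_rot: [-0.002, -3.141, 0.0]
wrist_force: [-0.9, 1.8, -3.6]
grip_width: 29.5
```

>>> carry_out(
  rows=[
    [20,0,0,0.5,0],
    [20,0,0,0,0],
    [20,0,0,0,0],
  ],
)

```text
clock: 11.57
position: [556.3, -45.6, 116.2]
ee_rot: [-0.002, -3.141, 0.0]
wrist_force: [-1.4, 0.9, -3.8]
grip_width: 29.1
```

>>> carry_out(
  rows=[
    [20,0,0,0.5,0],
    [20,0,0,0,0],
    [20,0,0,0,0],
  ],
)

```text
clock: 11.82
position: [556.2, -45.6, 115.7]
ee_rot: [-0.002, -3.141, 0.0]
wrist_force: [-2.2, 1.3, -1.9]
grip_width: 29.6
```

>>> carry_out(
  rows=[
    [20,0,0,0.4,0],
    [20,0,0,0,0],
    [20,0,0,0,0],
  ],
)

```text
clock: 12.07
position: [556.3, -45.6, 115.4]
ee_rot: [-0.002, -3.142, 0.0]
wrist_force: [-1.9, 1.4, -0.9]
grip_width: 29.7
```

```bash
python3 - <<'E'
from h import *
f=[]
for i in range(4):
    im,D=robot.read_camera('scene');f.append(robot.get_state()['wrist_force'][2])
cv2.imwrite('pics/s5.png',cv2.resize(im[200:280,250:350,::-1],(800,640),interpolation=2)[:600])
print(f,robot.get_state()['position'])
E
```

```text
[np.float64(-0.9592255899972886), np.float64(-2.5359813630780588), np.float64(-1.0534391923866429), np.float64(-1.5515774682605274)] [556.29907837 -45.55829063 115.34961979]
```

View pics/s5.png

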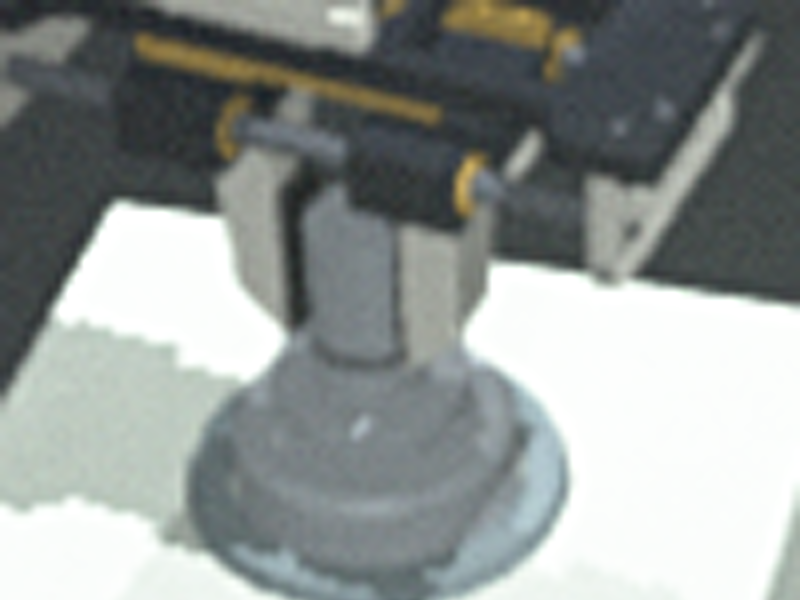

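The shank is now partly seated: the wrist load has dropped from -4.5 to about -1.5 N and the collar stands proud of the nose. One more small step, then I let go.

>>> carry_out(
  rows=[
    [20,0,0,0.3,0],
    [20,0,0,0,0],
    [20,0,0,0,0],
  ],
)

```text
clock: 12.52
position: [556.3, -45.6, 115.0]
ee_rot: [-0.002, -3.142, 0.0]
wrist_force: [-2.4, 1.6, -0.4]
grip_width: 29.1
```

>>> carry_out(
  rows=[
    [31,0,0,0,0],
    [34,0,0,0,0],
    [40,0,0,0,0],
    [60,0,0,0,0],
    [60,0,0,0,0],
    [60,0,0,0,0],
  ],
)

```text
clock: 13.02
position: [556.6, -45.6, 115.2]
ee_rot: [0.002, 3.141, -0.0]
wrist_force: [0.3, 0.6, 0.3]
grip_width: 55.2
```

>>> carry_out(
  rows=[
    [60,0,0,-5,0],
    [60,0,0,-20,0],
    [60,0,0,-30,0],
    [60,0,0,-30,0],
    [60,0,0,-20,0],
    [60,0,0,0,0],
    [60,0,0,0,0],
  ],
)

```text
clock: 13.6
position: [557.4, -45.6, 221.8]
ee_rot: [0.002, 3.138, -0.001]
wrist_force: [0.2, 0.1, -0.6]
grip_width: 60.4
```

>>> carry_out(
  rows=[
    [60,7,38,0,0],
    [60,7,38,0,0],
    [60,7,38,0,0],
    [60,7,38,0,0],
    [60,7,38,0,0],
    [60,7,38,0,0],
    [60,7,38,0,0],
    [60,7,38,0,0],
  ],
)

```text
clock: 14.27
position: [499.1, 259.7, 218.6]
ee_rot: [-0.002, -3.139, 0.002]
wrist_force: [0.2, -0.3, -0.5]
grip_width: 59.9
```

>>> carry_out(
  rows=[
    [60,0,25,15,0],
    [60,0,25,15,0],
    [60,0,0,15,0],
    [60,0,0,0,0],
    [60,0,0,0,0],
    [60,0,0,0,0],
    [60,0,0,0,0],
  ],
)

```text
clock: 14.85
position: [501.5, 307.5, 175.6]
ee_rot: [0.004, 3.141, -0.0]
wrist_force: [-0.6, 0.3, 0.2]
grip_width: 60.0
```

```bash
python3 - <<'E'
from h import *
s=robot.get_state();p=np.array(s['position']);r=s['ee_rot'];print(p,r)
im,_=pic('wrist','w6');im=im[:,:,::-1].copy()
G=[]
for z,a,b in((95,11,15),(25,16,20)):
    R=rect(im,p,r,z,534,309);print(z,np.round(circ(cv2.cvtColor(R,6),534,309,a,b),1).tolist())
    cv2.drawMarker(R,(200,200),(0,0,255),0,20);G.append(R)
cv2.imwrite('pics/rect6.png',np.hstack(G))
im,D=pic('scene','scene6');c=robot.get_calibration('scene');v,u=np.mgrid[:480,:640]
P=(np.stack([(u-c['cx'])/c['fx']*D,(v-c['cy'])/c['fy']*D,D],-1)-np.array(c['t']))@np.array(c['R'])
Q=P[200:280,260:335].reshape(-1,3);z=Q[:,2]
h=Q[z>120];print('head',len(h),np.sort(h[:,2])[-20:].round(1)); t=h[h[:,2]>np.percentile(h[:,2],70)];print(t.mean(0))
print(np.histogram(z,np.arange(78,160,2)))
E
```

```text
[501.49558969 307.45083839 175.64258678] [ 4.47824446e-03  3.14068811e+00 -2.05518687e-04]
95 [[513.0999755859375, 309.1000061035156, 13.899999618530273], [508.1000061035156, 309.6000061035156, 13.699999809265137]]
25 [[536.4000244140625, 310.1000061035156, 18.0], [529.0999755859375, 309.8999938964844, 16.700000762939453]]
head 296 [713.4 713.4 713.4 713.4 713.4 713.4 713.4 713.4 713.4 713.4 713.4 713.4
 713.4 713.4 713.4 713.4 713.4 713.4 713.4 713.4]
[736.28451832  50.49107717 315.11761547]
(array([ 21,  29,  44, 169, 113,   5,   2,  13,  18,  20,  89,  90,  24,
        11,   9,  13,   9,   9,  12,  10,  12,   8,  14,  14,   8,  11,
        12,  10,  13,  11,  10,  14,   6,  16,  12,  52,  56,   3,   0,
         0]), array([ 78,  80,  82,  84,  86,  88,  90,  92,  94,  96,  98, 100, 102,
       104, 106, 108, 110, 112, 114, 116, 118, 120, 122, 124, 126, 128,
       130, 132, 134, 136, 138, 140, 142, 144, 146, 148, 150, 152, 154,
       156, 158]))
```

View pics/rect6.png

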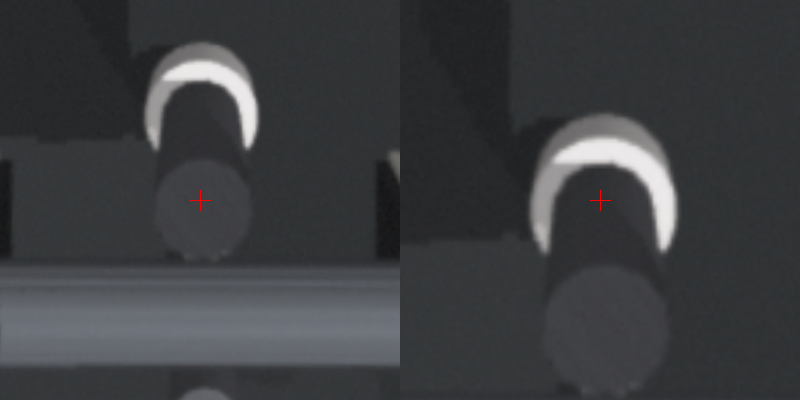

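Drift top is at about (536,310), in agreement with the fixed cameras. The arbor head reads about 150 mm, so the collar is roughly 6 mm proud, as it should be. Now I grip the drift.

>>> carry_out(
  rows=[
    [60,-20,1.5,0,0],
    [60,-15,1,0,0],
    [60,0,0,0,0],
    [60,0,0,30,0],
    [60,0,0,30,0],
    [60,0,0,30,0],
    [60,0,0,25,0],
    [60,0,0,17,0],
  ],
)

```text
clock: 15.62
position: [534.0, 309.8, 40.8]
ee_rot: [-0.002, -3.139, 0.002]
wrist_force: [-0.2, -0.3, -0.7]
grip_width: 59.9
```

>>> carry_out(
  rows=[
    [60,0,0,0,0],
    [60,0,0,0,0],
  ],
)

```text
clock: 15.78
position: [534.8, 310.5, 42.7]
ee_rot: [-0.002, -3.14, 0.001]
wrist_force: [0.1, 0.7, 1.4]
grip_width: 59.9
```

>>> carry_out(
  rows=[
    [60,-1.5,0,0,0],
    [15,0,0,0,0],
    [15,0,0,0,0],
    [15,0,0,0,0],
    [15,0,0,0,0],
    [15,0,0,0,0],
    [15,0,0,0,0],
    [15,0,0,0,0],
  ],
  squeeze=50,
)

```text
clock: 16.45
position: [537.2, 310.9, 43.2]
ee_rot: [0.002, 3.141, -0.0]
wrist_force: [-0.8, -1.4, 1.0]
grip_width: 25.4
```

>>> carry_out(
  rows=[
    [15,0,0,-10,0],
    [15,0,0,-30,0],
    [15,0,0,-35,0],
    [15,0,0,-35,0],
    [15,0,0,-35,0],
    [15,0,0,-30,0],
    [15,0,0,-10,0],
    [15,0,0,0,0],
  ],
)

```text
clock: 17.12
position: [538.6, 312.2, 231.7]
ee_rot: [0.001, 3.136, 0.005]
wrist_force: [0.4, 0.6, -3.2]
grip_width: 25.3
```

>>> carry_out(
  rows=[
    [15,0,-38,0,0],
    [15,0,-38,0,0],
    [15,0,-38,0,0],
    [15,0,-38,0,0],
    [15,0,-38,0,0],
    [15,-6,-38,0,0],
    [15,-6,-38,0,0],
    [15,-6,-38,0,0],
  ],
)

```text
clock: 17.78
position: [553.0, 4.9, 225.5]
ee_rot: [-0.001, -3.137, 0.0]
wrist_force: [0.5, 0.7, -3.3]
grip_width: 25.3
```

>>> carry_out(
  rows=[
    [15,0,-33,0,0],
    [15,0,-20,0,0],
    [15,0,0,10,0],
    [15,0,0,10,0],
    [15,0,0,0,0],
    [15,0,0,0,0],
    [15,0,0,0,0],
  ],
)

```text
clock: 18.37
position: [554.4, -44.2, 207.3]
ee_rot: [0.003, -3.14, -0.001]
wrist_force: [-0.3, -0.1, -1.7]
grip_width: 25.3
```

```bash
python3 - <<'E'
from h import *
s=robot.get_state();print(s['position'],s['ee_rot'],s['wrist_force'])
im,_=robot.read_camera('scene')
cv2.imwrite('pics/s7.png',cv2.resize(im[160:280,230:350,::-1],(600,600),interpolation=2))
E
```

```text
[554.41932586 -44.16075306 207.27126704] [ 2.84886361e-03 -3.14012053e+00 -1.34267979e-03] [-0.29209943 -0.11373276 -1.69175539]
```

View pics/s7.png

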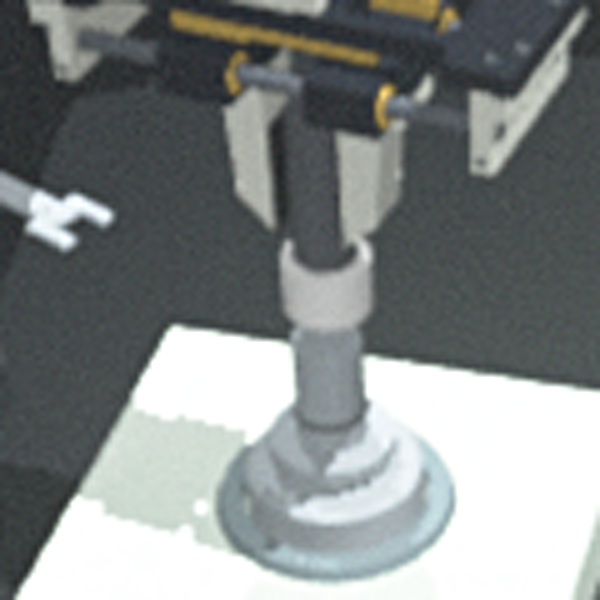

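The nylon face is centred over the head with a gap of about 14 mm. Approaching to find contact.

>>> carry_out(
  rows=[
    [15,-1.5,-1.4,5,0],
    [15,0,0,5,0],
    [15,0,0,0,0],
    [15,0,0,0,0],
    [15,0,0,0,0],
  ],
)

```text
clock: 18.83
position: [556.3, -47.3, 198.0]
ee_rot: [-0.001, -3.141, -0.0]
wrist_force: [1.4, 0.6, -1.9]
grip_width: 25.3
```

>>> carry_out(
  rows=[
    [15,0,0,1,0],
    [15,0,0,1,0],
    [15,0,0,0,0],
    [15,0,0,0,0],
  ],
)

```text
clock: 19.17
position: [556.3, -47.4, 196.0]
ee_rot: [-0.002, -3.142, -0.0]
wrist_force: [-0.9, 0.3, -2.8]
grip_width: 25.0
```

>>> carry_out(
  rows=[
    [15,0,0,0.7,0],
    [15,0,0,0,0],
    [15,0,0,0,0],
  ],
)

```text
clock: 19.42
position: [556.3, -47.4, 195.3]
ee_rot: [-0.002, -3.141, -0.0]
wrist_force: [-0.2, -0.8, -3.2]
grip_width: 25.2
```

>>> carry_out(
  rows=[
    [15,0,1.6,1,0],
    [15,0,0,0,0],
    [15,0,0,0,0],
  ],
)

```text
clock: 19.67
position: [556.3, -45.6, 194.2]
ee_rot: [-0.001, -3.141, -0.0]
wrist_force: [-0.9, 0.1, -2.2]
grip_width: 25.1
```

>>> carry_out(
  rows=[
    [15,0,0,1,0],
    [15,0,0,0,0],
    [15,0,0,0,0],
  ],
)

```text
clock: 19.92
position: [556.3, -45.8, 193.2]
ee_rot: [-0.002, -3.141, -0.0]
wrist_force: [0.4, 0.5, -2.8]
grip_width: 25.2
```

>>> carry_out(
  rows=[
    [15,0,0,0.7,0],
    [15,0,0,0,0],
    [15,0,0,0,0],
  ],
)

```text
clock: 20.17
position: [556.3, -45.8, 192.5]
ee_rot: [-0.002, -3.141, -0.0]
wrist_force: [0.2, -0.0, -2.4]
grip_width: 25.2
```

>>> carry_out(
  rows=[
    [15,0,0,0.7,0],
    [15,0,0,0,0],
    [15,0,0,0,0],
  ],
)

```text
clock: 20.42
position: [556.4, -45.8, 191.9]
ee_rot: [0.002, 3.141, 0.0]
wrist_force: [-0.2, -0.0, -2.7]
grip_width: 25.4
```

>>> carry_out(
  rows=[
    [15,0,0,0.6,0],
    [15,0,0,0,0],
    [15,0,0,0,0],
  ],
)

```text
clock: 20.67
position: [556.5, -45.8, 191.5]
ee_rot: [0.001, 3.141, -0.0]
wrist_force: [-0.2, 0.2, -0.3]
grip_width: 25.0
```

>>> carry_out(
  rows=[
    [15,0,0,0.5,0],
    [15,0,0,0,0],
    [15,0,0,0,0],
  ],
)

```text
clock: 20.92
position: [556.5, -45.8, 191.0]
ee_rot: [0.001, 3.141, 0.0]
wrist_force: [-0.1, 0.1, 1.1]
grip_width: 25.1
```

Contact is at TCP z of about 191.7. First tap: press in increments to about 20 N, reading the force.

>>> carry_out(
  rows=[
    [15,0,0,1.5,0],
    [15,0,0,0,0],
  ],
)

```text
clock: 21.08
position: [556.6, -45.8, 189.6]
ee_rot: [0.001, 3.141, -0.0]
wrist_force: [-1.0, -0.2, 2.7]
grip_width: 25.5
```

>>> carry_out(
  rows=[
    [15,0,0,1.2,0],
    [15,0,0,0,0],
  ],
)

```text
clock: 21.25
position: [556.7, -45.8, 188.7]
ee_rot: [0.001, 3.141, -0.0]
wrist_force: [-1.7, 0.7, 5.3]
grip_width: 25.1
```

>>> carry_out(
  rows=[
    [15,0,0,1.2,0],
    [15,0,0,0,0],
  ],
)

```text
clock: 21.42
position: [556.9, -45.8, 188.0]
ee_rot: [0.001, 3.14, -0.0]
wrist_force: [-2.0, 0.9, 8.4]
grip_width: 25.3
```

>>> carry_out(
  rows=[
    [15,0,0,1,0],
    [15,0,0,0,0],
  ],
)

```text
clock: 21.58
position: [557.0, -45.8, 187.5]
ee_rot: [0.002, 3.14, -0.0]
wrist_force: [-3.6, 0.9, 11.2]
grip_width: 25.3
```

>>> carry_out(
  rows=[
    [15,0,0,1.5,0],
    [15,0,0,0,0],
  ],
)

```text
clock: 21.75
position: [557.2, -45.8, 186.6]
ee_rot: [0.002, 3.139, -0.001]
wrist_force: [-3.8, 0.5, 14.7]
grip_width: 25.8
```

>>> carry_out(
  rows=[
    [15,0,0,-4,0],
    [15,0,0,-6,0],
    [15,0,0,-4,0],
    [15,0,0,0,0],
    [15,0,0,0,0],
  ],
)

```text
clock: 22.17
position: [556.3, -45.9, 198.3]
ee_rot: [-0.002, -3.142, -0.0]
wrist_force: [0.4, -0.7, -3.0]
grip_width: 25.7
```

First tap peaked at about 17.5 N and I lifted off. Second tap next.

>>> carry_out(
  rows=[
    [15,0,0,5,0],
    [15,0,0,3,0],
    [15,0,0,1.5,0],
    [15,0,0,1,0],
    [15,0,0,0,0],
    [15,0,0,0,0],
  ],
)

```text
clock: 22.67
position: [556.2, -45.8, 187.7]
ee_rot: [-0.002, -3.141, -0.0]
wrist_force: [0.1, 0.2, -3.7]
grip_width: 25.6
```

>>> carry_out(
  rows=[
    [15,0,0,1.2,0],
    [15,0,0,0,0],
  ],
)

```text
clock: 22.83
position: [556.5, -45.8, 186.8]
ee_rot: [0.002, 3.141, -0.0]
wrist_force: [-0.1, 0.0, -2.8]
grip_width: 25.3
```

>>> carry_out(
  rows=[
    [15,0,0,1.2,0],
    [15,0,0,0,0],
  ],
)

```text
clock: 23.0
position: [556.8, -45.8, 186.7]
ee_rot: [0.002, 3.141, -0.0]
wrist_force: [-1.8, 0.0, 4.5]
grip_width: 25.4
```

>>> carry_out(
  rows=[
    [15,0,0,1.2,0],
    [15,0,0,0,0],
  ],
)

```text
clock: 23.17
position: [557.0, -45.8, 186.6]
ee_rot: [0.002, 3.14, -0.001]
wrist_force: [-4.4, -0.0, 11.0]
grip_width: 25.3
```

>>> carry_out(
  rows=[
    [15,0,0,1,0],
    [15,0,0,0,0],
  ],
)

```text
clock: 23.33
position: [557.3, -45.8, 186.5]
ee_rot: [0.002, 3.139, -0.001]
wrist_force: [-4.7, 0.5, 17.3]
grip_width: 25.6
```

>>> carry_out(
  rows=[
    [15,0,0,0.2,0],
    [15,0,0,0,0],
  ],
)

```text
clock: 23.5
position: [557.3, -45.8, 186.5]
ee_rot: [0.002, 3.139, -0.001]
wrist_force: [-5.7, -0.5, 18.2]
grip_width: 25.3
```

>>> carry_out(
  rows=[
    [15,0,0,-5,0],
    [15,0,0,-6,0],
    [15,0,0,-4,0],
    [15,0,0,0,0],
    [15,0,0,0,0],
  ],
)

```text
clock: 23.92
position: [556.4, -45.9, 198.1]
ee_rot: [0.002, 3.141, 0.0]
wrist_force: [0.0, 0.6, -1.6]
grip_width: 25.4
```

```bash
python3 - <<'E'
from h import *
c=robot.get_calibration('scene');R=np.array(c['R']);t=np.array(c['t'])
s=robot.get_state();print(s['position'],s['wrist_force'])
im,D=pic('scene','scene8');v,u=np.mgrid[:480,:640]
P=(np.stack([(u-c['cx'])/c['fx']*D,(v-c['cy'])/c['fy']*D,D],-1)-t)@R
for n,D in(('6',np.load('pics/scene6.npy')),('8',D)):
    P=(np.stack([(u-c['cx'])/c['fx']*D,(v-c['cy'])/c['fy']*D,D],-1)-t)@R
    z=P[235:275,270:325,2].ravel();print(n,np.histogram(z,np.arange(80,108,1))[0])
    for a,b in((82,89),(90,104)):
        q=z[(z>a)&(z<b)];print(np.median(q))
cv2.imwrite('pics/s8.png',np.hstack([cv2.resize(i[200:290,250:340],(400,400),interpolation=2) for i in(cv2.imread('pics/scene6.png'),im[:,:,::-1])]))
E
```

```text
[556.42906894 -45.86390956 198.10353245] [ 0.00808099  0.59922695 -1.62643828]
6 [ 10  19  16  28  63 106  75  38   4   1   1   1   4   9   8  10   6  14
  29  60  61  29  18   6   7   4   6]
85.5686346733919
99.77866918275294
8 [15 18 20 27 55 60 78 45 16 10 11 15 16 60 58 41 22  8  2  9  1  5  5  3
  5  6  1]
85.82133881203715
94.5145842731502
```

View pics/s8.png

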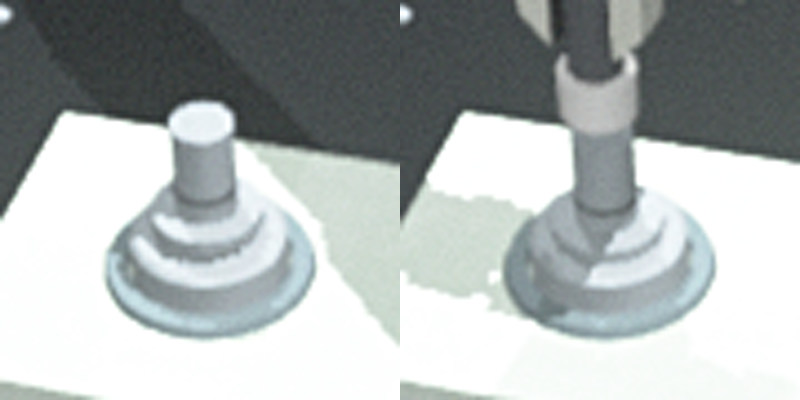

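The collar has dropped about 5.5 mm and now shows as seated, to within about 0.7 mm of noise. A third tap will check that it is taken solidly.

>>> carry_out(
  rows=[
    [15,0,0,5,0],
    [15,0,0,4,0],
    [15,0,0,1.7,0],
    [15,0,0,1,0],
    [15,0,0,0,0],
    [15,0,0,0,0],
  ],
)

```text
clock: 24.47
position: [555.8, -45.8, 186.5]
ee_rot: [-0.002, -3.14, 0.0]
wrist_force: [-3.3, 0.6, 4.2]
grip_width: 25.1
```

>>> carry_out(
  rows=[
    [15,0,0,1.2,0],
    [15,0,0,1.2,0],
    [15,0,0,0,0],
  ],
)

```text
clock: 24.72
position: [556.4, -45.8, 186.3]
ee_rot: [0.002, 3.141, -0.001]
wrist_force: [-7.2, 0.7, 19.2]
grip_width: 25.6
```

>>> carry_out(
  rows=[
    [15,0,0,0.2,0],
    [15,0,0,0,0],
  ],
)

```text
clock: 24.88
position: [556.4, -45.8, 186.3]
ee_rot: [0.002, 3.141, -0.001]
wrist_force: [-8.0, -0.4, 19.1]
grip_width: 25.3
```

>>> carry_out(
  rows=[
    [15,0,0,-5,0],
    [15,0,0,-15,0],
    [15,0,0,-15,0],
    [15,0,0,-10,0],
    [15,0,0,0,0],
    [15,0,0,0,0],
  ],
)

```text
clock: 25.38
position: [556.7, -45.9, 228.8]
ee_rot: [0.002, 3.141, -0.0]
wrist_force: [-0.2, -0.4, -2.3]
grip_width: 25.3
```

```bash
python3 - <<'E'
from h import *
c=robot.get_calibration('scene');R=np.array(c['R']);t=np.array(c['t'])
v,u=np.mgrid[:480,:640];print(robot.get_state()['position'])
D=np.mean([robot.read_camera('scene')[1] for _ in range(6)],0)
P=(np.stack([(u-c['cx'])/c['fx']*D,(v-c['cy'])/c['fy']*D,D],-1)-t)@R
def med(z,a,b):
    q=z[(z>a)&(z<b)];return np.median(q),len(q)
z=P[235:275,270:325,2].ravel();w=P[190:270,270:325,2].ravel();print('nose',med(z,82,88.5),'collar',med(z,91,97),'headtop',med(w,139,152))
print(np.histogram(w,np.arange(134,156,1)))
D=np.load('pics/scene6.npy');P=(np.stack([(u-c['cx'])/c['fx']*D,(v-c['cy'])/c['fy']*D,D],-1)-t)@R;z=P[235:275,270:325,2].ravel();print(med(z,82,88.5),med(z,97,103))
E
```

```text
[556.67000782 -45.87370067 228.81934678]
nose (np.float64(85.76793515122588), 293) collar (np.float64(94.08565478022949), 217) headtop (np.float64(143.9753783391303), 133)
(array([ 5,  9,  3,  6,  4,  6,  9,  4,  6, 43, 64,  1,  0,  0,  0,  0,  0,
        0,  0,  1,  0]), array([134, 135, 136, 137, 138, 139, 140, 141, 142, 143, 144, 145, 146,
       147, 148, 149, 150, 151, 152, 153, 154, 155]))
(np.float64(85.55400448581713), 329) (np.float64(100.04148522665018), 211)
```

The arbor is home: collar top minus nose is 8.3 mm against 8.0 expected, and the head top reads 144 (143 plus about 0.7 bias). The last tap moved less than 0.3 mm. Returning the drift to its place.

>>> carry_out(
  rows=[
    [15,0,38,0,0],
    [15,0,38,0,0],
    [15,0,38,0,0],
    [15,0,38,0,0],
    [15,4,38,0,0],
    [15,5,38,0,0],
    [15,5,38,0,0],
    [15,5,38,0,0],
  ],
)

```text
clock: 26.35
position: [537.0, 259.8, 228.4]
ee_rot: [-0.002, -3.141, 0.0]
wrist_force: [1.4, -0.3, -3.2]
grip_width: 25.1
```

>>> carry_out(
  rows=[
    [15,0,33,0,0],
    [15,0,20,0,0],
    [15,0,0,30,0],
    [15,0,0,35,0],
    [15,0,0,35,0],
    [15,0,0,30,0],
    [15,0,0,15,0],
    [15,0,0,10,0],
  ],
)

```text
clock: 27.02
position: [535.7, 309.9, 70.3]
ee_rot: [-0.001, -3.137, 0.004]
wrist_force: [0.4, -0.6, -2.3]
grip_width: 25.1
```

>>> carry_out(
  rows=[
    [15,0,0,10,0],
    [15,0,0,0,0],
    [15,0,0,0,0],
    [15,0,0,0,0],
  ],
)

```text
clock: 27.35
position: [538.7, 311.9, 65.2]
ee_rot: [0.002, 3.14, 0.002]
wrist_force: [-0.7, -1.2, -2.6]
grip_width: 25.5
```

>>> carry_out(
  rows=[
    [15,1,-1,8,0],
    [15,0,0,6,0],
    [15,0,0,4,0],
    [15,0,0,2,0],
    [15,0,0,0,0],
    [15,0,0,0,0],
    [15,0,0,0,0],
  ],
)

```text
clock: 27.93
position: [536.7, 310.3, 43.8]
ee_rot: [0.001, 3.142, 0.0]
wrist_force: [-0.0, 0.7, -2.8]
grip_width: 25.3
```

>>> carry_out(
  rows=[
    [15,0,0,1,0],
    [15,0,0,0,0],
    [15,0,0,0,0],
  ],
)

```text
clock: 28.18
position: [536.9, 310.4, 43.3]
ee_rot: [0.002, 3.141, 0.0]
wrist_force: [-1.2, -0.4, 2.0]
grip_width: 25.7
```

The drift is on the bench with light contact. Releasing it and backing straight up.

>>> carry_out(
  rows=[
    [28,0,0,0,0],
    [32,0,0,0,0],
    [45,0,0,0,0],
    [60,0,0,0,0],
    [60,0,0,0,0],
    [60,0,0,0,0],
  ],
)

```text
clock: 28.68
position: [536.6, 310.2, 42.8]
ee_rot: [-0.002, -3.142, -0.0]
wrist_force: [0.1, -0.1, 0.8]
grip_width: 54.2
```

>>> carry_out(
  rows=[
    [60,0,0,-10,0],
    [60,0,0,-25,0],
    [60,0,0,-35,0],
    [60,0,0,-35,0],
    [60,0,0,-35,0],
    [60,0,0,-30,0],
    [60,20,0,0,0],
    [60,0,0,0,0],
  ],
)

```text
clock: 29.35
position: [515.1, 312.1, 216.3]
ee_rot: [-0.002, 3.139, 0.004]
wrist_force: [-1.8, 1.0, -0.1]
grip_width: 60.3
```

```bash
python3 - <<'E'
from h import *
print(robot.get_state()['position'],robot.get_state()['wrist_force'])
im,D=pic('scene','scene9');c=robot.get_calibration('scene');v,u=np.mgrid[:480,:640]
P=(np.stack([(u-c['cx'])/c['fx']*D,(v-c['cy'])/c['fy']*D,D],-1)-np.array(c['t']))@np.array(c['R'])
w=P[195:275,270:325,2].ravel();print('head',np.median(w[(w>139)&(w<152)]))
q=P[255:355,440:485].reshape(-1,3);q=q[(q[:,2]>85)&(q[:,2]<110)];print('drift top',((q.max(0)+q.min(0))/2).round(1),len(q))
E
```

```text
[515.12880831 312.05888361 216.29048616] [-1.80941513  1.02567517 -0.09670439]
head 143.80620335688357
drift top [534.8 308.9  91.8] 160
```

View pics/scene9.png

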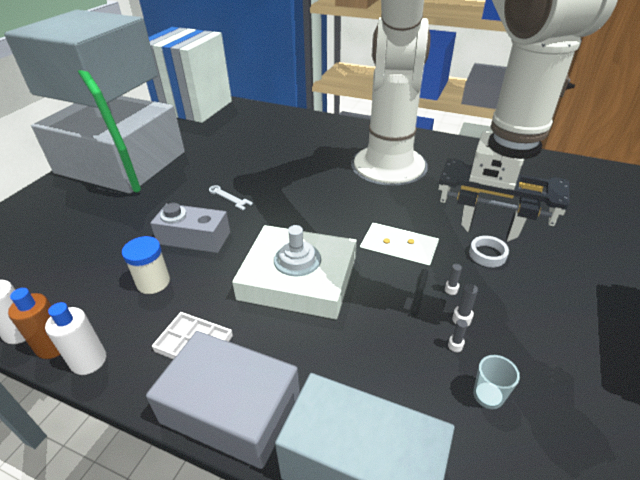

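The picture shows the arbor seated in the machine (296,245) and the drift upright at (466,305). The stub is still in the block (172,212), the other things are where they were, and the gripper is clear of everything.

```bash
python3 -c "
from rig import robot
print(robot.job_done())"
```

```text
the job is handed in; nothing more can be done
None
```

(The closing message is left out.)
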